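Index the filter wheel, then hold the lamp cover shut

ROBOT

A 6-joint arm with a two-finger parallel gripper is mounted at the origin on the work surface. World frame = base frame: x ahead of the robot, y to its left, z up, the work surface at z = 0. Lengths are in mm, angles in rad, forces in N, time in s.
With the tool pointing down it reaches from about 275 to 850 mm from the base axis. Payload 19 kg.
Tool frame: the origin (TCP) lies where the fingers leave the gripper's body, on its centre line; the fingertips stand 73 mm ahead of it and the grasp point (between the pads) lies 54 mm ahead of it; z points along the fingers, y is the direction in which the jaws open and shut (so a half turn about z gives the same grasp; the last joint's range is limited). The gripper opens to 85 mm and grips with 20 to 120 N. Pads are 22 mm wide; open, the fingers measure 114 mm over their backs; the gripper's body (76 mm by 85 mm) begins 54 mm behind the grasp point. The pads swing forward as they close: fully open they stand 13 mm farther back than shut.
Start: joints at [-1.27, 0.15, 1.437, -0, 1.554, -0.134], TCP at [242.18, -521.486, 303.867] pointing down, gripper open.
Joint ranges: [-2.8, 2.8], [-0.68, 2.1], [0.12, 2.68], [-1.39, 4.53], [0.16, 2.79], [-2.81, 2.81]. Speed limits (rad/s): [1.89, 1.89, 2.22, 3.01, 3.01, 3.01].

INTERFACE

Orientations are given as a unit quaternion [w, x, y, z].
In Python, from station import robot, read_camera, finish_job, boxes_of, cut_out gives the robot as it stands.
- The arm moves only by the tool apply_moves, never from a script. Its argument "commands" is a list that holds one entry, the list of rows, each a list of 7 numbers: the turn, a rotation vector about the world's x, y, z in degrees, then the shift along the world's x, y, z in cm, then the finger opening in cm, from 0 to 8.54. In form: [[[wx, wy, wz, x, y, z, grip], ...]]. A call has 1 to 5 rows; each row is the pose to reach, as a shift and turn from the pose measured when the call began; what a row does not reach only later rows make up. A row lasts 1/10 s, in which the tool goes at most 50 mm and 8.59 degrees, less where a joint would pass 70% of its speed; a pose out of reach is approached as far as the arm can. A call with a gripper value outside its range is refused whole. The fingers move at their own pace and stop on an object; "force" is the grip in N (left out, the last holds). Time passes only in rows, so rows that repeat a pose let the fingers close. It gives the time, the measured TCP pose, the force and the opening at its end, in the units of the state.
- robot.state(): the state, without advancing time (a new reading comes with each control period).
- read_camera(name): name is "scene" or "top" or "wrist"; returns a dict with "frame" (384x512x3 uint8, blue, green, red), "camera_matrix" (3x3 intrinsics, pixels), "camera_from_world" (4x4, takes a point from world to camera coordinates). Camera axes: x right, y down, z forward; pixel columns grow to the right and rows downward; lengths in mm; the calibration is good to about 2 mm. A picture is of the moment at which its call begins. There is no depth.
- finish_job(): hands the job in, once; it reports no verdict.
Trained networks look in the newest picture that a camera, given by its name, has taken for a name from the list of things; names that differ only in an ending like _2 or _b are one class to them, and where a whole thing is asked for, a point or a joint stands for the part that bears it (a point fixed in the world has none). Each returns a list of dicts, best first, with "conf" (0 to 1); they miss things now and then, are a little off and sometimes report something else, mostly with a low value. They report only what shows in the picture. A call takes as long as a camera call.
- boxes_of(camera, label): "centre" ([row, column] as shares, 0 to 1, of the picture: columns of its width, rows of its height, amid what is visible of it).
- cut_out(camera, label): "region" (384x512 bool, what is visible of it) and "centre" ([row, column] as shares, 0 to 1, of the picture: columns of its width, rows of its height, amid what is visible of it).
The state is a dict: "time": time; "q": joint angles; "dq": joint speeds; "joint_torque": joint torques, N m; "tcp_pos": TCP position; "orientation": TCP orientation; "wrist_force": force on the tool from outside, world axes, zero at the start; "torque": the same for the moment, N m; "width": finger opening in mm.
Only numpy, scipy, OpenCV 4.12 (cv2) and the standard library are available. Lean on these libraries where they do the work, as an engineer would, in place of code of your own. Each camera call takes 0.05 s, during which the arm holds its last target.

TASK

Get the microscope's light source ready for a shot: first turn the filter wheel exactly one click clockwise (seen from above) so that it seats in its next stop. Then turn the quarter-turn fastener on the lamp housing's cover until its bar lines up with the two marks on the cover, and press the sprung cover fully down onto its frame. Finish while still holding the cover down, since it springs up when let go; leave the other things on the bench where they are.

Things in the scene. Friction and masses are not known exactly. Their poses are not given: they have to be found in the camera images.
- turret_unit: (all sizes in mm, heights above the table) fixed filter-wheel unit: black drum 156 across on a 170 x 170 base plate, its top at 60 (wheel 120 across on it, top of wheel at 73). Origin: centre of its underside, on the wheel's axis. A short aluminium tube and a small steel pointer stand on its +x side; the pointer's top is at 76
- turret (a joint): angle of the filter wheel in rad, grows clockwise seen from above; 0 at the start. A sprung detent pulls it into stops 1.047 rad (60 degrees) apart; the next stop is 1.047. Turning it out of a stop takes at most about 0.2 N m; let go past the midpoint, it snaps on to the stop
- turret_grip (a point): point on the filter wheel's axis in its black grip bar, 22 above the wheel's top face (95 above the table). The bar is 44 long (this point's x axis), 12 thick (its y axis), and ends 12 above this point; a boss 28 across and 6 high lies under it. Turns with the wheel
- lamp_housing: (sizes in mm, heights above the table) fixed grey lamp housing, 200 (x) x 150 (y), steel frame on top whose upper face is at 90. Origin: centre of its underside. The slot in the frame and the two marks on the cover lie along this body's x axis
- panel (a joint): travel of the sprung cover in m, straight down: 0 is up (its underside 10 mm above the frame), 0.010 is fully down on the frame. It takes about 3 N to start and 9 N to be fully down, and it springs back. While the fastener is not aligned its crosspiece under the cover hits the frame and stops the cover at about 0.005
- panel_press (a point): centre of a thin black rubber pad, 34 x 34, on top of the aluminium cover (150 x 120 x 5), the place to press; when the cover is up it is 106 above the table. It lies 42 from the housing's centre along the housing's +x; moves with the cover
- fastener (a joint): angle of the quarter-turn fastener in rad, grows clockwise seen from above: 0 when its bar lines up with the two marks and the slot; starts between -1.3 and -0.6, so turn it clockwise by that much. No stop or click at 0 (it turns on to 0.7); it stays where it is left (friction about 0.04 N m). The slot lets it through within about 0.15 rad
- fastener_grip (a point): point on the fastener's axis in its dark steel grip bar, 24 above the cover's top face (129 above the table when the cover is up). The bar is 44 long (this point's x axis), 12 thick (its y axis), and ends 12 above this point; a disc 38 across and 4 high lies under it. The axis lies 35 from the housing's centre along the housing's -x, 77 from the rubber pad. Turns with the fastener
- stone: bystander, leave alone: flat slab of pale stone, 80 x 50 x 12. Origin: centre of its underside
- objective: bystander, leave alone: spare brass lens objective standing upright, 32 across, 46 tall. Origin: centre of its underside
- jar: bystander, leave alone: small amber glass jar with lid, 48 across, 55 tall. Origin: centre of its underside
- dish: bystander, leave alone: shallow glass dish, 90 across, 16 tall. Origin: centre of its underside
- spacer: bystander, leave alone: steel spacer ring, 52 across, 10 tall. Origin: centre of its underside
- driver: bystander, leave alone: screwdriver, 160 long. Origin: centre of its underside
- slide_box: bystander, leave alone: open wooden slide box, 80 x 110 x 30. Origin: centre of its underside

How it is judged (in metres and radians):
On the way, in this order (a step that is already met when the one before it is completed fails the run):
1. the filter wheel sits in its next stop (value of joint turret between 0.947 and 1.147 rad), for 0.2 s.
2. with the wheel still in that stop, the fastener's bar lines up with the marks (all of step 1 and value of joint fastener between -0.16 and 0.16 rad), for 0.2 s.
3. the robot presses the cover fully down on its frame (all of step 2 and value of joint panel above 0.0085 m and contact force between any of the arm, the fingers and panel above 3 N), for 0.3 s.
At the end, for the whole second after the job is handed in: The filter wheel is in its next stop (within 0.1 rad of 1.047), the fastener is within 0.16 rad of the marks, and the robot is pressing on the cover or its fastener with more than 3 N, holding the cover within 1.5 mm of fully down (all of step 3); the arm keeps its last pose, push and grip.
It fails at once if the filter wheel was turned the wrong way, or past its next stop by half a click (value of joint turret above 1.57 rad or value of joint turret below -0.52 rad).
It fails at once if one of the other things was moved more than 30 mm or tipped over (distance of any of stone, objective, jar, dish, spacer, driver, slide_box from where it was at the start of the episode above 0.03 m or angle between any of stone, objective, jar, dish, spacer, driver, slide_box's own z axis and vertical above 0.5 rad).
It also fails if it takes over 54 s, if anything falls off the work surface, if the arm or the gripper's body presses on something with over 40 N, if the wrist force passes 120 N, or if a joint passes its speed limit or range.

## Working session

There is one attempt and no reset: what is moved stays moved. The work goes in short steps, Python scripts to look and compute and a tool call to move; the robot and the scene stay as the last step left them, time stands still between calls to the robot, and variables do not carry over. Pictures are saved under pics/ and viewed, and the job is handed in when it is done.

Besides the shell and the picture viewer there is one more tool, called after "Request:" in YAML: its name, and indented under it one key for each argument. apply_moves: Moves the arm, as the interface text tells. Its arguments: {"type":"object","properties":{"commands":{"type":"array"},"force":{"type":"number"}},"required":["commands"]}

```bash
mkdir -p pics; ls; python3 - <<'E'
from station import robot, read_camera, boxes_of
import cv2
print(robot.state())
for c in ["scene","top"]:
    r=read_camera(c); cv2.imwrite(f"pics/{c}0.png",r["frame"]); print(c,r["camera_matrix"].tolist(),r["camera_from_world"].round(3).tolist())
    for l in ["turret_unit","turret_grip","lamp_housing","panel_press","fastener_grip"]:
        print(l,[(round(b["conf"],2),[round(b["centre"][0]*384,1),round(b["centre"][1]*512,1)]) for b in boxes_of(c,l)][:3])
E
```

```text
pics
{'time': 0.0, 'q': array([-1.27003176e+00,  1.51004864e-01,  1.43802066e+00, -1.99176072e-05,
        1.55381764e+00, -1.33962815e-01]), 'dq': array([-0.0003467 ,  0.00145515, -0.00043398,  0.00013524, -0.00020866,
        0.00190575]), 'joint_torque': array([-1.79126990e-03, -7.13052106e+01, -5.70875037e+01, -3.55078837e-04,
        8.89748102e-03, -2.04505392e-05]), 'tcp_pos': array([ 242.11820201, -521.36463665,  303.26982993]), 'orientation': array([-6.22253127e-04,  9.76469149e-01,  2.15656231e-01, -6.20091095e-05]), 'wrist_force': array([0.07840244, 0.69892641, 0.20939742]), 'torque': array([ 0.00090861, -0.07304585, -0.07935111]), 'width': 85.5642909950619}
scene [[358.2746178369239, 0.0, 250.02320451614622], [0.0, 358.2746178369239, 185.14267244372587], [0.0, 0.0, 1.0]] [[-0.176, 0.984, -0.015, 126.725], [0.603, 0.095, -0.792, -263.504], [-0.778, -0.148, -0.61, 1601.242], [0.0, 0.0, 0.0, 1.0]]
turret_unit [(0.76, [196.1, 194.6])]
turret_grip [(0.61, [183.1, 196.0])]
lamp_housing [(0.93, [194.1, 322.9])]
panel_press [(0.72, [174.4, 327.4])]
fastener_grip [(0.53, [166.6, 329.1]), (0.39, [176.8, 325.4])]
top [[412.18989655712505, 0.0, 254.7729816913551], [0.0, 412.18989655712505, 190.23414193006553], [0.0, 0.0, 1.0]] [[-0.01, -1.0, 0.004, -5.08], [-0.99, 0.009, -0.14, 583.914], [0.139, -0.005, -0.99, 1213.912], [0.0, 0.0, 0.0, 1.0]]
turret_unit [(0.69, [201.2, 322.1])]
turret_grip [(0.94, [201.5, 322.3]), (0.47, [205.5, 106.8])]
lamp_housing [(0.9, [221.2, 183.9]), (0.41, [223.7, 182.1])]
panel_press [(0.7, [223.4, 176.5])]
fastener_grip [(0.74, [233.1, 173.6]), (0.49, [204.2, 107.8])]
```

```bash
python3 - <<'E'
import cv2
a=cv2.imread("pics/top0.png"); cv2.imwrite("pics/top0c.png",cv2.resize(a[130:330,90:400],None,fx=2.55,fy=2.55,interpolation=cv2.INTER_CUBIC))
b=cv2.imread("pics/scene0.png");cv2.imwrite("pics/scene0c.png",cv2.resize(b[110:270,120:400],None,fx=2.8,fy=2.8,interpolation=cv2.INTER_CUBIC))
E
```

```text
(no output)
```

View pics/top0c.png

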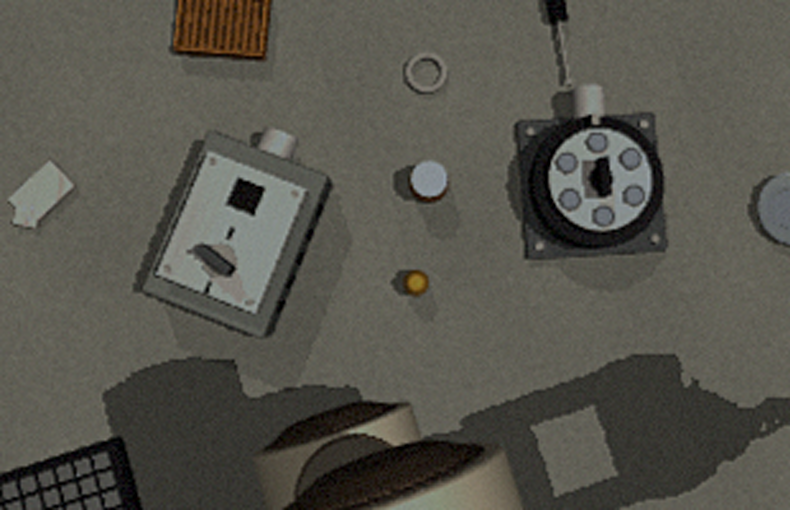

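View pics/scene0c.png

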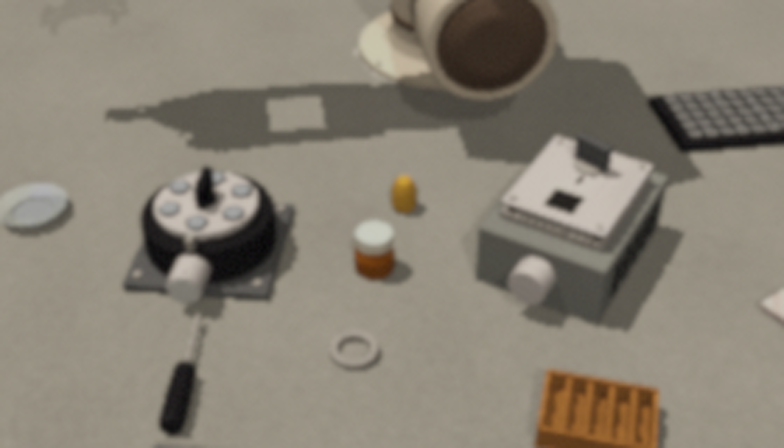

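```bash
cat > h.py <<'E'
import numpy as np, cv2
from station import robot, read_camera, boxes_of, cut_out
def ray(r,u,v,z):
    K=r["camera_matrix"];T=r["camera_from_world"];R=T[:3,:3];t=T[:3,3]
    d=R.T@np.linalg.inv(K)@np.array([u,v,1.]); o=-R.T@t
    return o+d*(z-o[2])/d[2]
def proj(r,p):
    q=r["camera_from_world"]@np.append(p,1); q=r["camera_matrix"]@q[:3]; return q[:2]/q[2]
E
python3 - <<'E'
from h import *
np.set_printoptions(precision=1,suppress=True)
r=read_camera("top")
def c(n,u,v,z): print(n,ray(r,u/2.55+90-.3,v/2.55+130-.3,z))
c("tgrip",600,177,107);c("pad",246,195,106);c("mark1",230,232,105);c("mark2",207,287,105)
c("fas bar",213,260,141);c("fa",197,247,141);c("fb",236,265,141)
c("hA",145,292,90);c("hB",207,133,90);c("hC",330,180,90);c("hD",268,335,90)
c("cA",155,275,105);c("cB",205,150,105);c("cC",308,188,105);c("cD",255,313,105)
c("bA",518,122,5);c("bB",652,112,5);c("bC",667,247,5);c("bD",527,258,5)
c("w",600,180,73); c("jar",428,178,55);c("obj",416,282,46)
E
```

```text
tgrip [ 546.9 -211.9  107. ]
pad [530.3 187.  106. ]
mark1 [488.9 204.5 105. ]
mark2 [428.1 229.1 105. ]
fas bar [456.4 216.  141. ]
fa [470.6 233.6 141. ]
fb [450.8 191.  141. ]
hA [423.4 301.6  90. ]
hB [603.9 235.3  90. ]
hC [548.3  93.9  90. ]
hD [374.3 162.8  90. ]
cA [441.9 287.2 105. ]
cB [582.  234.2 105. ]
cC [537.7 117.4 105. ]
cD [399.  175.4 105. ]
bA [ 628.2 -130.9    5. ]
bB [ 639.2 -296.9    5. ]
bC [ 472.6 -308.4    5. ]
bD [ 460.9 -138.     5. ]
w [ 547.4 -217.7   73. ]
jar [553.7 -18.5  55. ]
obj [432.5  -3.3  46. ]
```

Request:
apply_moves:
  commands:
    - [[0, 0, -7, 4, 4, 0, 8.5], [0, 0, -14, 8, 8, 0, 8.5], [0, 0, -20, 11.5, 11.5, 0, 8.5], [0, 0, -25, 15, 15, 0, 8.5], [0, 0, -25, 18.5, 18.5, 0, 8.5]]

```text
time: 1.15
tcp_pos: [420.0, -343.0, 304.1]
orientation: [0.0, 1.0, -0.003, 0.0]
wrist_force: [0.2, -1.0, -0.7]
width: 84.5
```

```bash
python3 - <<'E'
from h import *
np.set_printoptions(precision=3,suppress=True)
s=robot.state();print(s["time"],s["tcp_pos"],s["orientation"],s["q"])
r=read_camera("wrist");cv2.imwrite("pics/w1.png",r["frame"]);print(r["camera_from_world"])
E
```

```text
1.15 [ 420.018 -343.033  304.081] [ 0.     1.    -0.003  0.   ] [-0.827  0.082  1.513  0.     1.546  0.749]
[[  -0.005   -1.       0.001 -341.021]
 [  -0.956    0.006    0.292  365.623]
 [  -0.292    0.001   -0.956  502.11 ]
 [   0.       0.       0.       1.   ]]
```

View pics/w1.png

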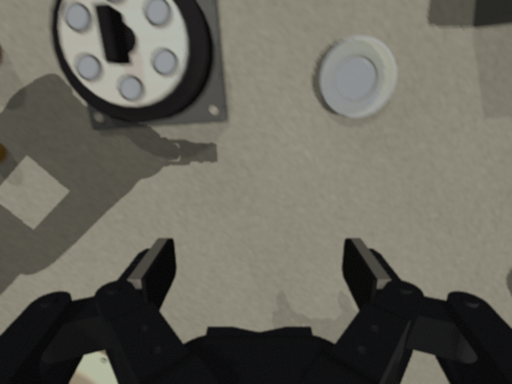

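Request:
apply_moves:
  commands:
    - [[0, 0, 0, 1, 4.5, 0, 8.5], [0, 0, 0, 2, 9, 0, 8.5], [0, 0, 0, 3, 12.5, 0, 8.5]]

```text
time: 1.5
tcp_pos: [454.3, -210.9, 304.3]
orientation: [-0.001, 1.0, 0.001, 0.001]
wrist_force: [-0.1, -0.7, 1.4]
width: 85.0
```

```bash
python3 - <<'E'
from h import *
np.set_printoptions(precision=3,suppress=True)
s=robot.state();print(s["time"],s["tcp_pos"],s["orientation"],s["q"])
r=read_camera("wrist");f=r["frame"];cv2.imwrite("pics/w2.png",cv2.resize(f,None,fx=1.5,fy=1.5))
for l in ["turret_grip","turret_unit"]:
  for b in cut_out("wrist",l)[:2]:
    m=b["region"].astype(np.uint8); c=np.array(b["centre"])*[384,512]
    print(l,b["conf"],c,cv2.minAreaRect(cv2.findNonZero(m)))
    print(ray(r,c[1],c[0],107),ray(r,c[1],c[0],73))
E
```

```text
1.5 [ 454.284 -210.949  304.346] [-0.001  1.     0.001  0.001] [-0.59  -0.006  1.604  0.003  1.543  0.979]
turret_grip 0.64 [ 77.107 266.598] ((265.0000305175781, 76.49998474121094), (122.32946014404297, 123.7436752319336), 45.0)
[ 548.404 -217.328  107.   ] [ 550.916 -218.158   73.   ]
turret_grip 0.31 [181.901  95.181] ((95.10002136230469, 179.70001220703125), (24.59674835205078, 37.11872863769531), 63.43495178222656)
[453.328 -52.479 107.   ] [443.738 -32.328  73.   ]
turret_unit 0.69 [ 76.186 265.984] ((263.8299865722656, 77.03921508789062), (156.32833862304688, 151.39625549316406), 87.31622314453125)
[ 549.153 -216.786  107.   ] [ 551.761 -217.548   73.   ]
```

View pics/w2.png

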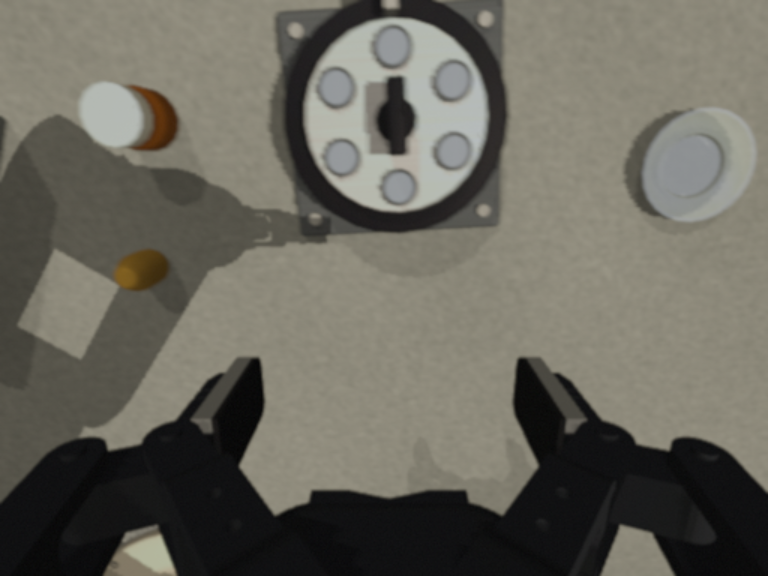

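Request:
apply_moves:
  commands:
    - [[0, 0, 3, 4, -0.3, -1, 8.5], [0, 0, 3, 8, -0.6, -4, 8.5], [0, 0, 3, 9.6, -0.7, -8, 8.5], [0, 0, 3, 9.6, -0.7, -12, 8.5], [0, 0, 3, 9.6, -0.7, -12.5, 8.5]]

```text
time: 2.15
tcp_pos: [549.0, -218.8, 174.5]
orientation: [-0.003, 1.0, 0.028, -0.002]
wrist_force: [-0.1, 0.0, -0.6]
width: 85.0
```

```bash
python3 - <<'E'
from h import *
np.set_printoptions(precision=3,suppress=True)
s=robot.state();print(s["time"],s["tcp_pos"],s["orientation"],s["q"],s["dq"])
E
```

```text
2.15 [ 549.027 -218.81   174.487] [-0.003  1.     0.028 -0.002] [-0.511  0.261  1.572  0.003  1.314  1.003] [-0.002 -0.028 -0.017  0.002 -0.015  0.003]
```

Request:
apply_moves:
  commands:
    - [[0, 0, 0, 0.15, 0.1, -1.7, 8.5], [0, 0, 0, 0.15, 0.1, -1.7, 8.5], [0, 0, 0, 0.15, 0.1, -1.7, 4], [0, 0, 0, 0.15, 0.1, -1.7, 2.5], [0, 0, 0, 0.15, 0.1, -1.7, 2.5]]
  force: 30

```text
time: 2.65
tcp_pos: [550.8, -218.2, 159.0]
orientation: [-0.002, 1.0, 0.028, -0.001]
wrist_force: [0.6, 0.1, 0.3]
width: 42.9
```

```bash
python3 - <<'E'
from h import *
np.set_printoptions(precision=3,suppress=True)
s=robot.state();print(s["time"],s["tcp_pos"],s["orientation"],s["width"])
r=read_camera("wrist");f=r["frame"];cv2.imwrite("pics/w3.png",cv2.resize(f,None,fx=1.5,fy=1.5))
E
```

```text
2.65 [ 550.806 -218.173  159.029] [-0.002  1.     0.028 -0.001] 42.89265601946418
```

View pics/w3.png

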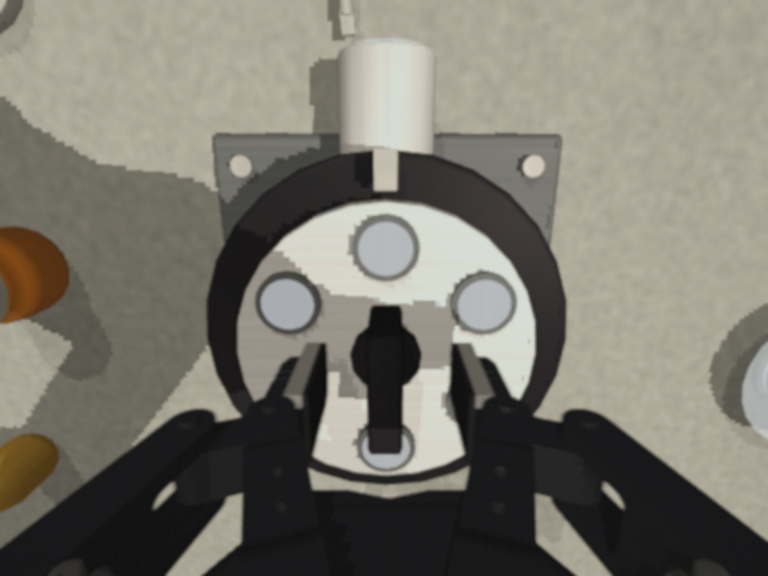

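Request:
apply_moves:
  commands:
    - [[0, 0, 0, 0, 0, 0, 1.6], [0, 0, 0, 0, 0, 0, 0.6], [0, 0, 0, 0, 0, 0, 0.6], [0, 0, 0, 0, 0, 0, 0.6], [0, 0, 0, 0, 0, 0, 0.6]]
  force: 50

```text
time: 3.2
tcp_pos: [550.9, -217.3, 159.6]
orientation: [-0.003, 1.0, 0.028, -0.001]
wrist_force: [-3.6, 10.1, 10.8]
width: 10.9
```

Request:
apply_moves:
  commands:
    - [[0, 0, -6, 0, 0, 0, 0.6], [0, 0, -12, 0, 0, 0, 0.6], [0, 0, -18, 0, 0, 0, 0.6], [0, 0, -24, 0, 0, 0, 0.6], [0, 0, -30, 0, 0, 0, 0.6]]

```text
time: 3.7
tcp_pos: [550.5, -218.2, 159.7]
orientation: [-0.002, 0.972, -0.234, -0.0]
wrist_force: [-5.5, -9.2, -1.9]
width: 10.9
```

Request:
apply_moves:
  commands:
    - [[0, 0, -6, 0, 0, 0, 0.6], [0, 0, -12, 0, 0, 0, 0.6], [0, 0, -18, 0, 0, 0, 0.6], [0, 0, -24, 0, 0, 0, 0.6], [0, 0, -29, 0, 0, 0, 0.6]]

```text
time: 4.2
tcp_pos: [549.6, -219.1, 159.7]
orientation: [-0.001, 0.882, -0.472, -0.0]
wrist_force: [-10.1, -9.5, 1.4]
width: 10.9
```

```bash
python3 - <<'E'
from h import *
np.set_printoptions(precision=3,suppress=True)
s=robot.state();print(s["time"],s["tcp_pos"],s["orientation"],s["width"],s["wrist_force"],s["torque"])
q=s["orientation"];print(np.degrees(2*np.arctan2(q[2],q[1])))
r=read_camera("wrist");f=r["frame"];cv2.imwrite("pics/w4.png",cv2.resize(f,None,fx=1.5,fy=1.5))
E
```

```text
4.2 [ 549.637 -219.095  159.701] [-0.001  0.882 -0.472 -0.   ] 10.945754513611828 [-10.121  -9.473   1.37 ] [-1.696  1.908 -0.087]
-56.27885444145463
```

View pics/w4.png

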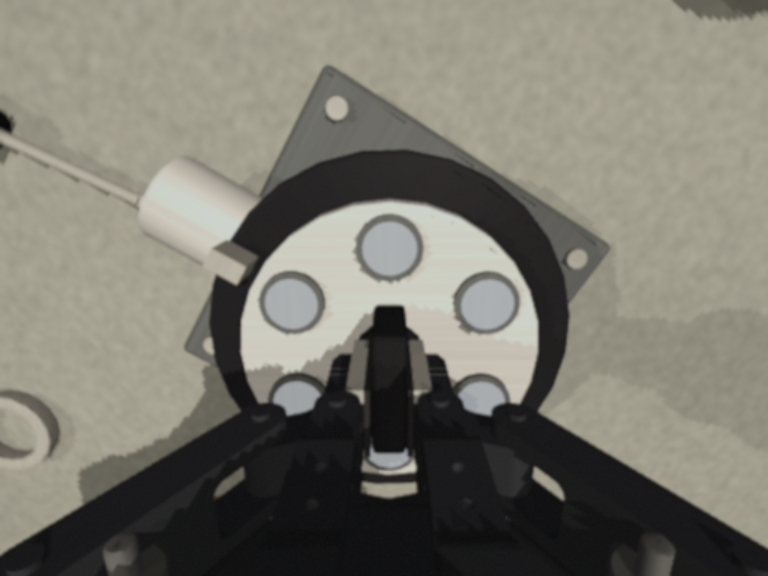

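Request:
apply_moves:
  commands:
    - [[0, 0, 0, 0, 0.1, 0, 2.5], [0, 0, 0, 0, 0.1, 0, 4.5], [0, 0, 0, 0, 0.1, 0, 6], [0, 0, 0, 0, 0.1, 2, 7], [0, 0, 0, 0, 0.1, 6, 7]]

```text
time: 4.75
tcp_pos: [548.8, -217.5, 217.8]
orientation: [-0.001, 0.881, -0.474, -0.003]
wrist_force: [1.2, -0.4, -0.6]
width: 70.0
```

Request:
apply_moves:
  commands:
    - [[0, 0, 0, 0, 0, 4, 7], [0, 0, 0, -1, 1, 8, 7], [0, 0, 8, -3, 5, 11, 8.5], [0, 0, 16, -5, 9, 14, 8.5], [0, 0, 24, -7, 13, 15, 8.5]]

```text
time: 5.25
tcp_pos: [479.6, -89.3, 369.3]
orientation: [-0.0, 0.961, -0.278, -0.002]
wrist_force: [0.0, 1.2, -0.1]
width: 84.9
```

```bash
python3 - <<'E'
from h import *
np.set_printoptions(precision=3,suppress=True)
s=robot.state();print(s["time"],s["tcp_pos"],s["orientation"],s["width"],s["q"])
r=read_camera("scene");cv2.imwrite("pics/s5.png",cv2.resize(r["frame"][110:270,120:400],None,fx=2.8,fy=2.8))
r=read_camera("wrist");f=r["frame"];cv2.imwrite("pics/w5.png",cv2.resize(f,None,fx=1.5,fy=1.5))
E
```

```text
5.25 [479.582 -89.331 369.307] [-0.     0.961 -0.278 -0.002] 84.93112745897814 [-0.342 -0.045  1.512 -0.     1.678  1.792]
```

View pics/w5.png

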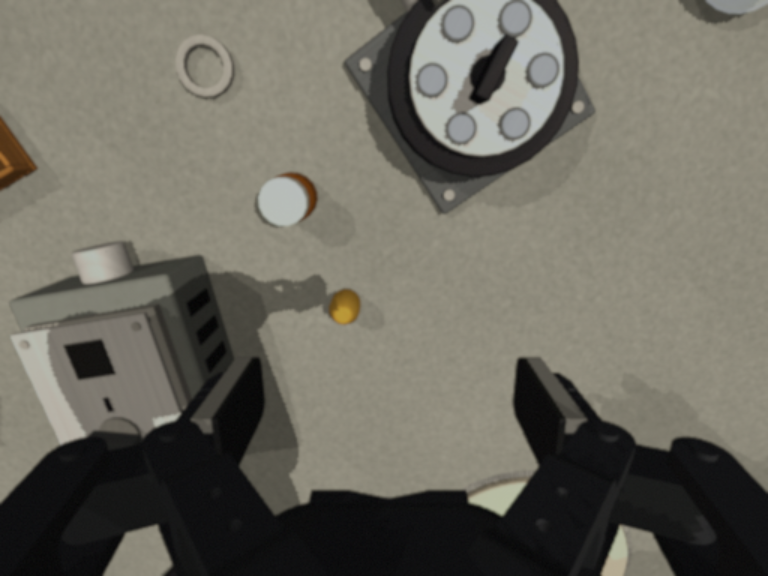

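View pics/s5.png

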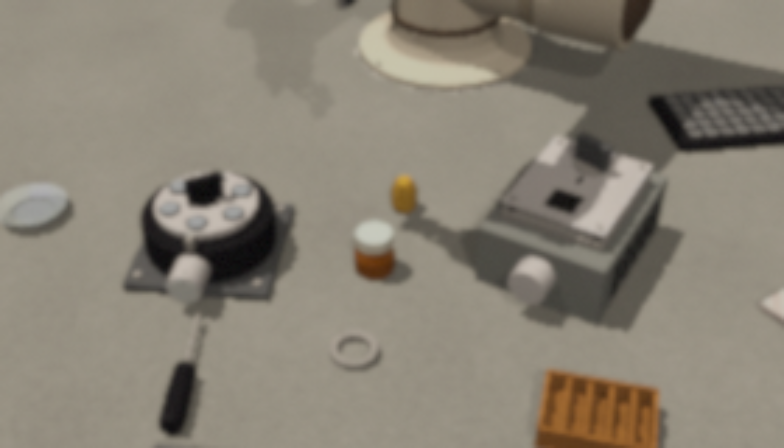

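Request:
apply_moves:
  commands:
    - [[0, 0, 8, -1, 2, 0, 8.5], [0, 0, 16, -2, 4, 0, 8.5], [0, 0, 24, -3, 6, 0, 8.5], [0, 0, 32, -4, 8, 0, 8.5], [0, 0, 40, -5, 10, 0, 8.5]]

```text
time: 5.85
tcp_pos: [428.3, 14.1, 370.2]
orientation: [-0.0, 0.997, 0.072, -0.001]
wrist_force: [1.2, -0.3, 1.1]
width: 84.9
```

Request:
apply_moves:
  commands:
    - [[0, 0, 8, 0, 3, 0, 8.5], [0, 0, 16, -0.5, 6, 0, 8.5], [0, 0, 24, -1, 9, 0, 8.5], [0, 0, 32, -1.3, 12, 0, 8.5], [0, 0, 40, -1.3, 12, 0, 8.5]]

```text
time: 6.35
tcp_pos: [414.9, 136.6, 370.1]
orientation: [-0.0, 0.911, 0.413, -0.001]
wrist_force: [0.2, -0.0, 0.7]
width: 85.1
```

Request:
apply_moves:
  commands:
    - [[0, 0, 8, 0, 0, 0, 8.5], [0, 0, 16, 0, 0, 0, 8.5], [0, 0, 16, 0, 0, 0, 8.5]]

```text
time: 6.65
tcp_pos: [415.1, 136.6, 370.0]
orientation: [-0.0, 0.844, 0.537, -0.001]
wrist_force: [0.7, 0.5, -0.2]
width: 85.1
```

```bash
python3 - <<'E'
from h import *
np.set_printoptions(precision=3,suppress=True)
s=robot.state();print(s["time"],s["tcp_pos"],s["orientation"],s["width"],s["q"])
r=read_camera("wrist");f=r["frame"];cv2.imwrite("pics/w6.png",cv2.resize(f,None,fx=1.5,fy=1.5))
np.savez("w6.npz",K=r["camera_matrix"],T=r["camera_from_world"])
E
```

```text
6.65 [415.078 136.632 370.008] [-0.     0.844  0.537 -0.001] 85.13940571790931 [ 0.141 -0.155  1.611  0.     1.688  0.579]
```

View pics/w6.png

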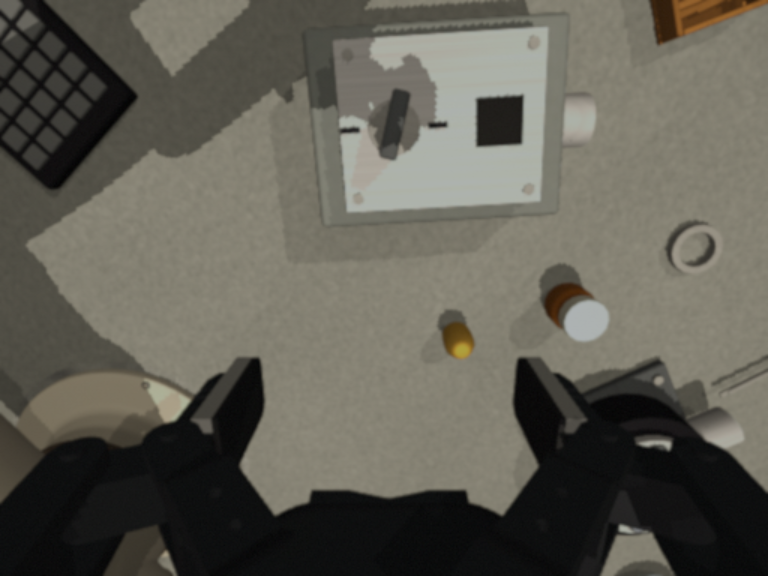

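```bash
python3 - <<'E'
from h import *
f=cv2.imread("pics/w6.png");cv2.imwrite("pics/w6c.png",cv2.resize(f[70:180,330:540],None,fx=3.8,fy=3.8,interpolation=cv2.INTER_CUBIC))
E
```

```text
(no output)
```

View pics/w6c.png

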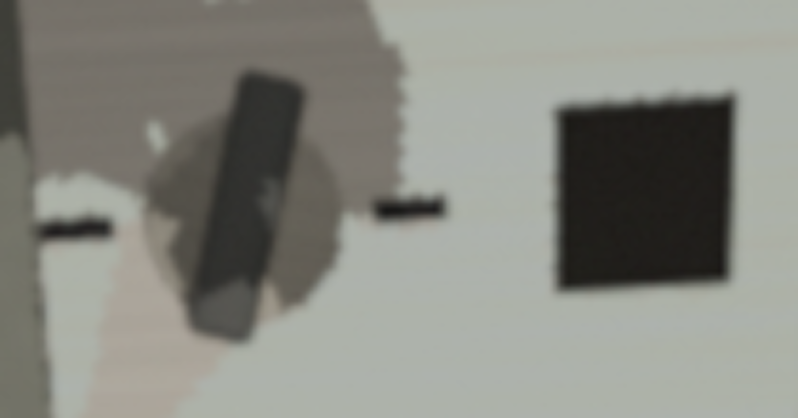

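```bash
python3 - <<'E'
from h import *
np.set_printoptions(precision=1,suppress=True)
d=np.load("w6.npz");r={"camera_matrix":d["K"],"camera_from_world":d["T"]}
def c(u,v,z,o=(330,70),k=3.8): return ray(r,(u/k+o[0])/1.5-.3,(v/k+o[1])/1.5-.3,z)
a=lambda p,q:np.degrees(np.arctan2((p-q)[1],(p-q)[0]))
for p,q in [((240,75),(190,325)),((303,95),(248,340)),((272,78),(220,340))]:
    P,Q=c(*p,141),c(*q,141);print("bar",P,Q,a(P,Q),np.linalg.norm(P-Q))
m2,m1=c(75,229,105),c(410,208,105);pad=c(646,193,106);disc=c(243,210,109)
print("marks",m1,m2,(m1+m2)/2,a(m1,m2),np.linalg.norm(m1-m2));print("pad",pad,"disc",disc,a(pad,disc),np.linalg.norm(pad-disc))
print("cam",-r["camera_from_world"][:3,:3].T@r["camera_from_world"][:3,3])
C=[ray(r,u/1.5-.3,v/1.5-.3,90) for u,v in [(305,30),(567,13),(559,211),(324,226)]]
print(np.array(C),np.mean(C,0),a(C[1],C[0]),a(C[2],C[3]))
E
```

```text
bar [464.7 236.3 141. ] [439.8 203.5 141. ] 52.80594774141723 41.174475112199374
bar [473. 229. 141.] [447.9 196.9 141. ] 52.01483478923937 40.71345023217073
bar [469.3 233.6 141. ] [443.5 199.  141. ] 53.21869049035551 43.21824422289247
marks [486.5 205.  105. ] [426.5 228.9 105. ] [456.5 216.9 105. ] -21.718878633045005 64.63789249956058
pad [528.3 188.3 106. ] disc [457.2 218.1 109. ] -22.714606522375288 77.21065556560495
cam [446.7 204.5 439.6]
[[426.9 304.6  90. ]
 [601.  234.8  90. ]
 [551.1 103.2  90. ]
 [373.4 172.9  90. ]] [488.1 203.9  90. ] -21.825184090290954 -21.428860911241575
```

Request:
apply_moves:
  commands:
    - [[0, 0, -6, 2, 4, -4, 8.5], [0, 0, -12.2, 4.2, 8, -8, 8.5], [0, 0, -12.2, 4.2, 8, -12, 8.5], [0, 0, -12.2, 4.2, 8, -16, 8.5], [0, 0, -12.2, 4.2, 8, -16, 8.5]]

```text
time: 7.2
tcp_pos: [455.2, 216.2, 204.7]
orientation: [-0.001, 0.898, 0.44, -0.005]
wrist_force: [-0.5, 0.1, 1.5]
width: 85.0
```

```bash
python3 - <<'E'
from h import *
np.set_printoptions(precision=3,suppress=True)
s=robot.state();print(s["time"],s["tcp_pos"],s["orientation"],s["width"],s["q"])
q=s["orientation"];print(np.degrees(2*np.arctan2(q[2],q[1])))
r=read_camera("wrist");f=r["frame"];cv2.imwrite("pics/w7.png",cv2.resize(f,None,fx=1.5,fy=1.5))
np.savez("w7.npz",K=r["camera_matrix"],T=r["camera_from_world"])
E
```

```text
7.2 [455.186 216.183 204.719] [-0.001  0.898  0.44  -0.005] 84.97937306496462 [0.29  0.064 1.737 0.001 1.351 0.95 ]
52.15628997911725
```

View pics/w7.png

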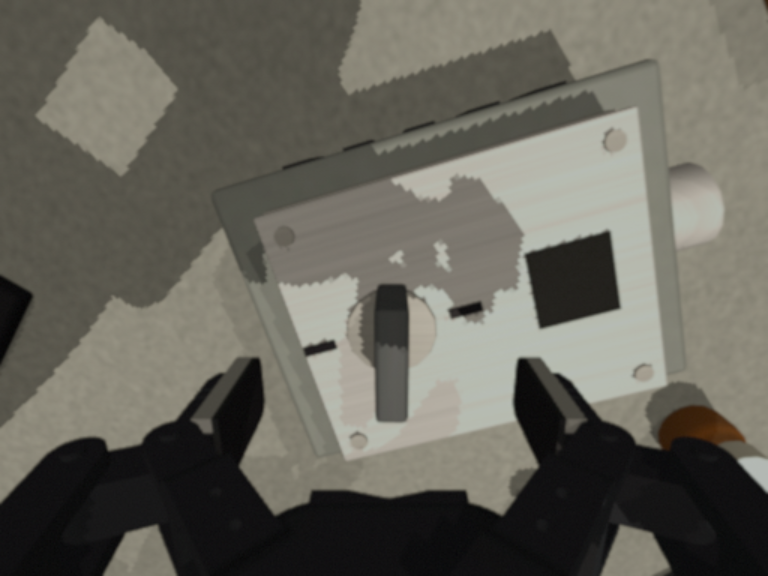

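Request:
apply_moves:
  commands:
    - [[0, 0, 0, 0.15, 0.05, -1.8, 8.5], [0, 0, 0, 0.15, 0.05, -1.8, 5], [0, 0, 0, 0.15, 0.05, -1.8, 3], [0, 0, 0, 0.15, 0.05, -1.8, 2.5], [0, 0, 0, 0.15, 0.05, -1.8, 2]]
  force: 40

```text
time: 7.75
tcp_pos: [458.2, 216.7, 192.0]
orientation: [-0.001, 0.898, 0.44, -0.002]
wrist_force: [-0.3, 0.7, -0.1]
width: 27.7
```

Request:
apply_moves:
  commands:
    - [[0, 0, 0, 0, 0, 0, 1.4], [0, 0, 0, 0, 0, 0, 0.6], [0, 0, 0, 0, 0, 0, 0.6], [0, 0, 0, 0, 0, 0, 0.6], [0, 0, 0, 0, 0, 0, 0.6]]

```text
time: 8.25
tcp_pos: [457.6, 217.3, 192.4]
orientation: [-0.001, 0.898, 0.44, -0.002]
wrist_force: [-7.8, 6.8, 3.1]
width: 11.0
```

```bash
python3 - <<'E'
from h import *
np.set_printoptions(precision=3,suppress=True)
s=robot.state();print(s["time"],s["tcp_pos"],s["orientation"],s["width"],s["wrist_force"])
q=s["orientation"];print(np.degrees(2*np.arctan2(q[2],q[1])))
E
```

```text
8.25 [457.605 217.307 192.383] [-0.001  0.898  0.44  -0.002] 10.983956315991273 [-7.849  6.818  3.134]
52.16734834973708
```

Request:
apply_moves:
  commands:
    - [[0, 0, -7, 0, 0, 0, 0.6], [0, 0, -14, 0, 0, 0, 0.6], [0, 0, -21, 0, 0, 0, 0.6], [0, 0, -28, 0, 0, 0, 0.6], [0, 0, -35, 0, 0, 0, 0.6]]

```text
time: 8.75
tcp_pos: [457.6, 217.0, 192.8]
orientation: [-0.002, 0.989, 0.147, -0.002]
wrist_force: [-3.0, -5.4, 3.3]
width: 11.0
```

Request:
apply_moves:
  commands:
    - [[0, 0, -7, 0, 0, 0, 0.6], [0, 0, -14, 0, 0, 0, 0.6], [0, 0, -21, 0, 0, 0, 0.6], [0, 0, -28, 0, 0, 0, 0.6], [0, 0, -35, 0, 0, 0, 0.6]]

```text
time: 9.25
tcp_pos: [457.3, 216.5, 192.9]
orientation: [-0.001, 0.987, -0.16, -0.001]
wrist_force: [-2.6, -6.0, -0.1]
width: 11.0
```

```bash
python3 - <<'E'
from h import *
np.set_printoptions(precision=3,suppress=True)
s=robot.state();print(s["time"],s["tcp_pos"],s["orientation"],s["width"],s["wrist_force"],s["q"])
q=s["orientation"];print(np.degrees(2*np.arctan2(q[2],q[1])))
r=read_camera("wrist");f=r["frame"];cv2.imwrite("pics/w8.png",cv2.resize(f,None,fx=1.5,fy=1.5))
E
```

```text
9.25 [457.329 216.494 192.857] [-0.001  0.987 -0.16  -0.001] 10.95701657105842 [-2.595 -5.965 -0.125] [0.288 0.073 1.753 0.004 1.317 2.179]
-18.417616274763343
```

View pics/w8.png

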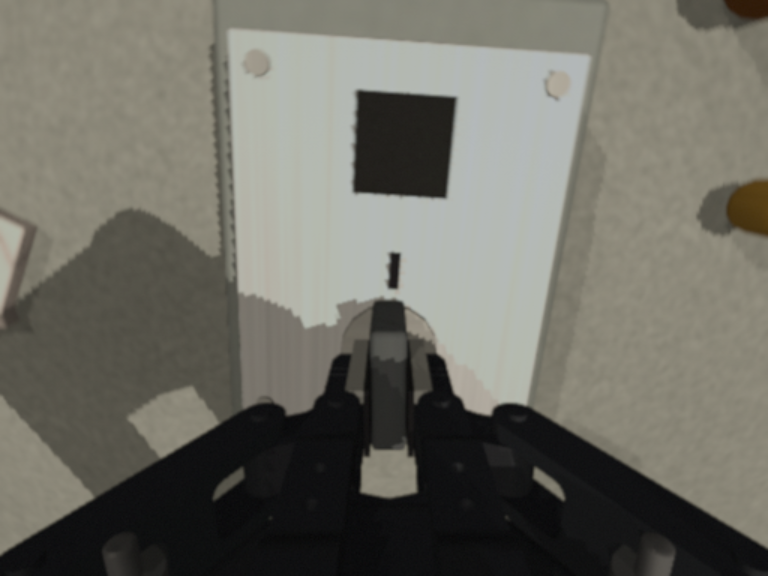

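Request:
apply_moves:
  commands:
    - [[0, 0, -3.6, 0, 0.05, 0, 0.6], [0, 0, -3.6, 0, 0.05, 0, 0.6], [0, 0, -3.6, 0, 0.05, 0, 0.6]]

```text
time: 9.6
tcp_pos: [457.3, 216.5, 192.9]
orientation: [-0.001, 0.981, -0.195, -0.001]
wrist_force: [0.1, -6.2, -2.3]
width: 10.9
```

Request:
apply_moves:
  commands:
    - [[0, 0, 0, 0, 0, 0, 2], [0, 0, 0, 0, 0, 0, 3.5], [0, 0, 0, 0, 0, 0, 4.5], [0, 0, 0, 0, 0, 3, 4.5], [0, 0, 0, 0, 0, 7, 4.5]]

```text
time: 10.1
tcp_pos: [456.6, 216.4, 262.3]
orientation: [-0.0, 0.981, -0.194, -0.003]
wrist_force: [0.0, 0.9, 0.4]
width: 44.9
```

Request:
apply_moves:
  commands:
    - [[0, 0, 0, 0, 0, 3, 2], [0, 0, 0, -3, 1.2, 6, 0], [0, 0, 0, -3, 1.2, 6, 0], [0, 0, 0, -3, 1.2, 6, 0]]

```text
time: 10.5
tcp_pos: [426.4, 228.7, 322.9]
orientation: [-0.001, 0.981, -0.194, -0.002]
wrist_force: [0.2, -0.9, -0.2]
width: 0.4
```

```bash
python3 - <<'E'
from h import *
np.set_printoptions(precision=3,suppress=True)
s=robot.state();print(s["time"],s["tcp_pos"],s["orientation"],s["width"],s["wrist_force"],s["q"])
q=s["orientation"];print(np.degrees(2*np.arctan2(q[2],q[1])))
r=read_camera("wrist");f=r["frame"];cv2.imwrite("pics/w9.png",cv2.resize(f,None,fx=1.5,fy=1.5))
np.savez("w9.npz",K=r["camera_matrix"],T=r["camera_from_world"])
r=read_camera("scene");cv2.imwrite("pics/s9.png",cv2.resize(r["frame"][110:270,120:400],None,fx=2.8,fy=2.8))
E
```

```text
10.5 [426.427 228.704 322.916] [-0.001  0.981 -0.194 -0.002] 0.3704483067837368 [ 0.201 -0.882 -0.156] [ 0.331 -0.046  1.605  0.003  1.585  2.292]
-22.34713663869252
```

View pics/w9.png

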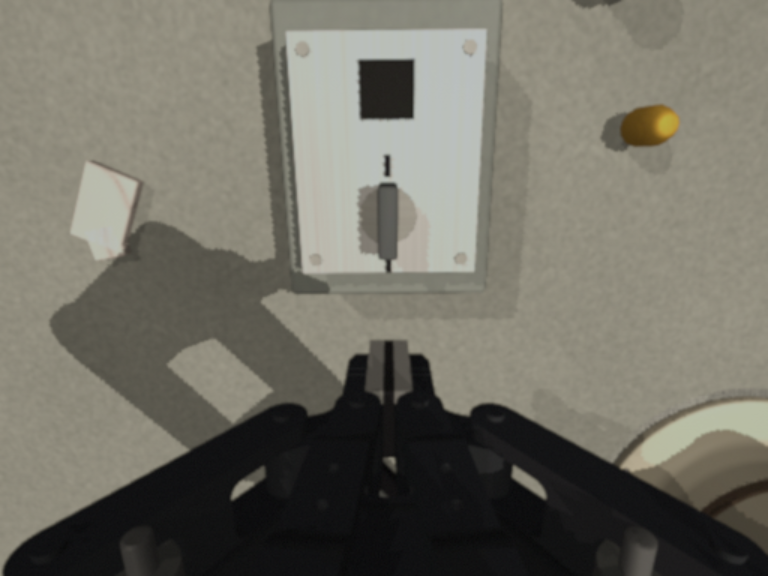

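View pics/s9.png

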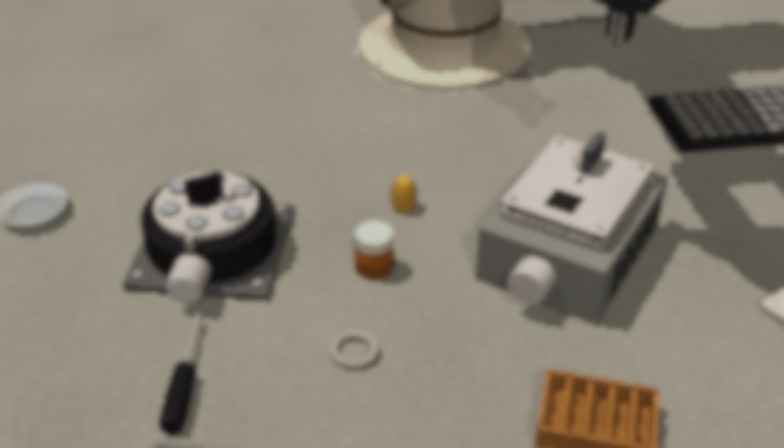

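Request:
apply_moves:
  commands:
    - [[0, 0, 0, 4, -1.6, -1, 0], [0, 0, 0, 8, -3.2, -3, 0], [0, 0, 0, 10.2, -4.1, -7, 0], [0, 0, 0, 10.2, -4.1, -11, 0], [0, 0, 0, 10.2, -4.1, -12.5, 0]]

```text
time: 11.1
tcp_pos: [527.9, 186.2, 191.3]
orientation: [0.002, 0.981, -0.195, -0.007]
wrist_force: [-0.2, 0.1, -0.4]
width: -0.2
```

```bash
python3 - <<'E'
from h import *
np.set_printoptions(precision=3,suppress=True)
s=robot.state();print(s["time"],s["tcp_pos"],s["wrist_force"])
r=read_camera("wrist");f=r["frame"];cv2.imwrite("pics/w10.png",cv2.resize(f,None,fx=1.5,fy=1.5))
E
```

```text
11.1 [527.852 186.224 191.309] [-0.163  0.053 -0.414]
```

View pics/w10.png

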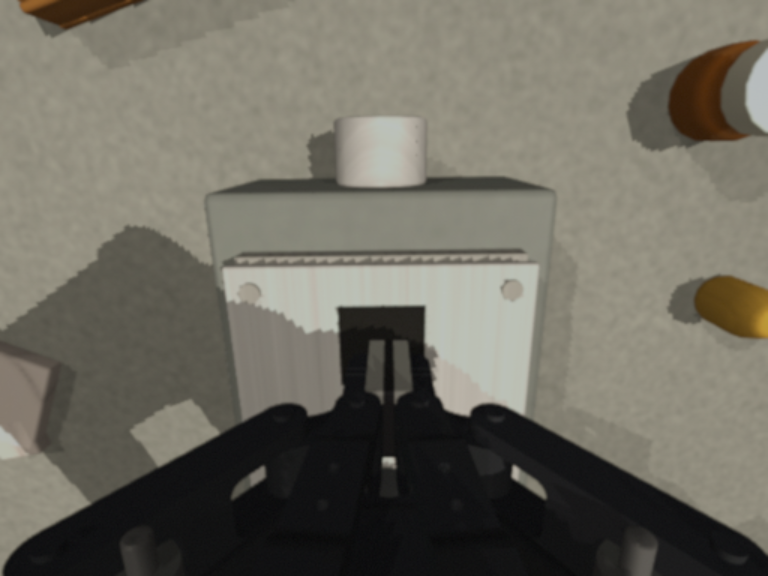

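Fingers are over the pad. I'll press gradually and watch the force.

Request:
apply_moves:
  commands:
    - [[0, 0, 0, 0.05, 0.15, -0.7, 0], [0, 0, 0, 0.05, 0.15, -1.2, 0], [0, 0, 0, 0.05, 0.15, -1.5, 0], [0, 0, 0, 0.05, 0.15, -1.5, 0], [0, 0, 0, 0.05, 0.15, -1.5, 0]]

```text
time: 11.65
tcp_pos: [528.1, 188.4, 177.2]
orientation: [0.001, 0.981, -0.194, -0.006]
wrist_force: [-1.2, 1.8, 2.3]
width: 0.1
```

Request:
apply_moves:
  commands:
    - [[0, 0, 0, 0, 0, -0.3, 0], [0, 0, 0, 0, 0, -0.6, 0], [0, 0, 0, 0, 0, -0.6, 0], [0, 0, 0, 0, 0, -0.6, 0]]

```text
time: 12.05
tcp_pos: [528.3, 188.4, 171.7]
orientation: [0.001, 0.981, -0.194, -0.006]
wrist_force: [-2.8, 0.6, 6.4]
width: -0.2
```

Request:
apply_moves:
  commands:
    - [[0, 0, 0, 0, 0, -0.2, 0], [0, 0, 0, 0, 0, -0.4, 0], [0, 0, 0, 0, 0, -0.4, 0], [0, 0, 0, 0, 0, -0.4, 0]]

```text
time: 12.45
tcp_pos: [528.3, 188.4, 168.2]
orientation: [0.001, 0.981, -0.194, -0.006]
wrist_force: [-4.4, 0.1, 7.8]
width: -0.3
```

Request:
apply_moves:
  commands:
    - [[0, 0, 0, 0, 0, -0.2, 0], [0, 0, 0, 0, 0, -0.2, 0], [0, 0, 0, 0, 0, -0.2, 0]]

```text
time: 12.75
tcp_pos: [528.3, 188.4, 167.5]
orientation: [0.001, 0.981, -0.194, -0.005]
wrist_force: [-9.3, -1.2, 19.2]
width: 0.0
```

Request:
apply_moves:
  commands:
    - [[0, 0, 0, 0, 0, -0.1, 0], [0, 0, 0, 0, 0, -0.1, 0], [0, 0, 0, 0, 0, -0.1, 0], [0, 0, 0, 0, 0, -0.1, 0], [0, 0, 0, 0, 0, -0.1, 0]]

```text
time: 13.25
tcp_pos: [528.2, 188.4, 167.5]
orientation: [0.001, 0.981, -0.194, -0.005]
wrist_force: [-8.6, -1.8, 16.2]
width: -0.1
```

```bash
python3 - <<'E'
from h import *
np.set_printoptions(precision=3,suppress=True)
for c in ["wrist","scene","top"]:
    r=read_camera(c);f=r["frame"]
    if c!="wrist": f=cv2.resize(f[110:270,120:400] if c=="scene" else f[130:330,90:400],None,fx=2.5,fy=2.5)
    cv2.imwrite(f"pics/e_{c}.png",f)
s=robot.state();print(s["time"],s["tcp_pos"],s["wrist_force"],s["dq"])
E
```

```text
13.4 [528.242 188.443 167.53 ] [-8.116 -0.856 16.319] [-0.    -0.     0.001  0.001 -0.     0.   ]
```

View pics/e_wrist.png

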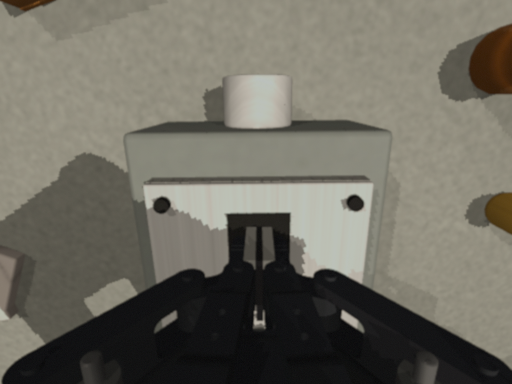

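View pics/e_scene.png

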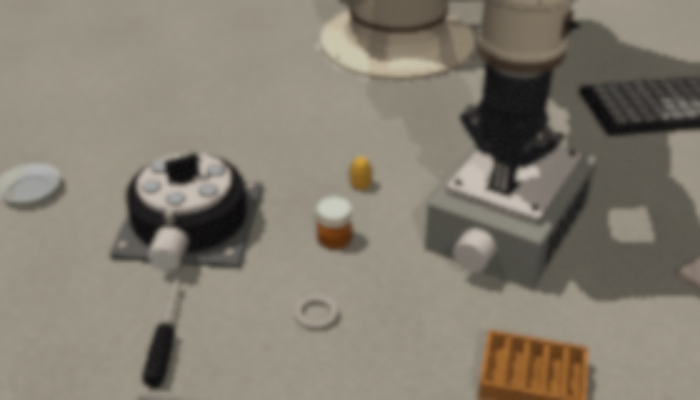

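View pics/e_top.png

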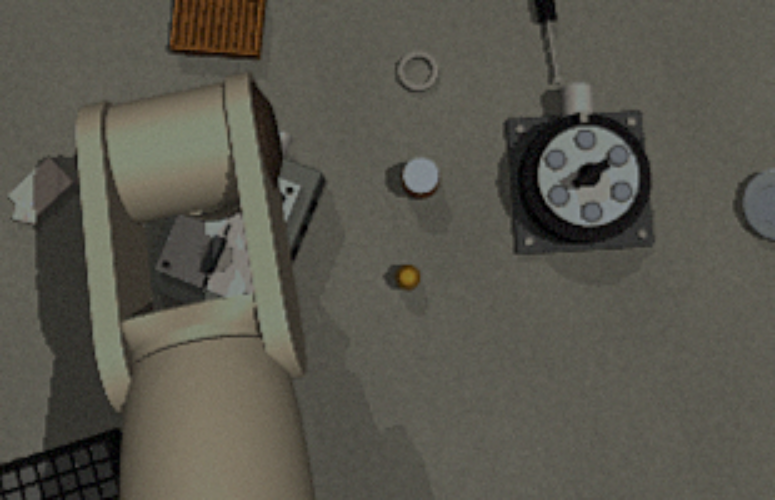

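```bash
python3 - <<'E'
from station import finish_job
print(finish_job())
E
```

```text
the job is handed in; nothing more can be done
None
```

I turned the wheel one click, aligned the fastener and pressed the cover down. I handed the job in at about 13.4 s, still holding it; no verdict is reported.

- **Filter wheel:** I gripped the bar and turned it 59.5° clockwise, then let go. In the last top picture it stands one pocket further on.
- **Fastener:** I turned it about 74.5° clockwise, and the wrist picture after release shows its bar in line with both marks.
- **Cover:** I pressed the rubber pad with closed fingers. The upward force rose smoothly to about 8 N, then jumped to 16–19 N as the tool stopped dropping. That is about 10–11 mm below first contact, so the cover reached its frame. It held steady at about 16 N, with about 8 N sideways.
- **Bystanders:** nothing looked moved in the last scene and top pictures.

The joint values themselves cannot be read, so all of this rests on the arm's pose, the forces and the pictures. No check failed or disagreed.

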